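Swap the tight transit stopper of a leaning eluent bottle for its vented cap

ROBOT

A 7-joint arm with a two-finger parallel gripper is mounted at the origin on the work surface. World frame = base frame: x ahead of the robot, y to its left, z up, the work surface at z = 0. Lengths are in m, angles in rad, forces in N, time in s.
With the tool pointing down it reaches from about 0.4 to 0.9 m from the base axis. Payload 5.5 kg.
Tool frame: the origin (TCP) lies midway between the tips of the shut fingers; the grasp point (between the pads) lies 19 mm behind it (manip.grip_depth is the distance from the TCP to the grasp point, in m); z points along the fingers, y is the line along which they close (so a half turn about z gives the same grasp; the last joint's range is limited). The gripper opens to 92 mm and grips with 3 to 60 N. Pads are 19 mm wide; open, the fingers measure 130 mm over their backs; the gripper's body (75 mm by 190 mm) begins 47 mm behind the grasp point.
Start: joints at [1.369, 0.501, -0.427, 1.55, 0.221, 1.138, -0.21], TCP at [0.291, -0.581, 0.191] pointing down, gripper open.
Joint ranges: [-2.88, 2.88], [-0.31, 2.03], [-1.54, 1.56], [0.2, 2.42], [-1.41, 4.55], [0.19, 2.02], [-2.57, 2.57]. Speed limits (rad/s): [2.57, 2.57, 3.14, 3.14, 3.14, 3.14, 3.14].

INTERFACE

Orientations are given as a unit quaternion [x, y, z, w].
In Python, from bench import manip, effector, viewer gives the robot as it stands. Calls block until the motion is done:
- manip.move_pose(position, orientation): joint-space move of the TCP to a pose.
- manip.servo_line(position, ori=None, vel=0.15): straight line of the TCP; ori=None keeps the orientation; vel is the mean speed in m/s.
- manip.movej(angles): joint-space move.
- effector.open_jaws() and effector.close(f_grip=None): open the fingers fully, or close them until they stop; f_grip is the grip in N (None keeps the last).
- manip.sleep(seconds).
- manip.solve_ik(position, orientation): joint angles nearest the present ones, or None.
- viewer.get_image(name): name is "scene" or "top"; returns the picture (400x640x3 uint8, red, green, blue); there is no depth.
- viewer.get_calibration(name): a dict with "vfov" (degrees; the focal length in pixels is half the picture's height over the tangent of half this angle, whatever the lens; pixels are square), "cx", "cy" (the principal point, pixels), "eye" and "attitude" of the camera in the world. Camera axes: x right, y down, z forward; pixel columns grow to the right and rows downward; lengths in m; the calibration is good to about 2 mm. A picture is of the moment at which its call begins. get_calibration takes no time and is no camera call.
A pose or a line that the arm cannot do raises manip.PlanningError and nothing moves.
- manip.hand_in(): hands the job in; it is judged then, once.
Readings, each from a call of its own:
- manip.current_clock(): time.
- manip.current_q(): joint angles.
- manip.current_joint_velocities(): joint speeds.
- manip.current_tau(): joint torques, N m.
- manip.current_tool_pos(): TCP position.
- manip.current_tcp_rot(): TCP orientation.
- manip.current_force(): force on the tool from outside, world axes, zero at the start.
- manip.current_wrist_torque(): the same for the moment, N m.
- manip.current_finger_gap(): finger opening in m.
- manip.current_gripper_force(): force on a finger pad.
Only numpy, scipy, OpenCV 4.12 (cv2) and the standard library are available. Lean on these libraries where they do the work, as an engineer would, in place of code of your own. Each camera call takes 0.05 s, during which the arm holds its last target. There are 200 camera calls.

TASK

Get the blue-stoppered eluent bottle ready for the chromatograph. Its stopper is pressed in so tight that a straight pull would bring the bottle up with it, so rock the stopper from side to side as you draw it out along the neck, leaving the bottle down in its cell of the leaning rack; set the stopper down in the steel tray without dropping it, then put the green vented cap from the tray squarely and fully down on the open neck. Leave the two spare bottles, the measuring cylinder and the beaker as they stand.

Things in the scene. Friction and masses are not known exactly. Their poses are not given: they have to be found in the camera images.
- rack: Fixed leaning rack on the robot's left or right: a row of 3 white square cells (at y -86, 0, 86 mm; level y axis) on a steel foot, 264 mm long. z: the bottles' axis, 30 deg from vertical, tops leaning to the side the rack faces (the robot, +-17 deg). Origin on the bench about below the middle mouth. Cell floor at z -15 mm, walls 85 mm deep (back 100): bottles stand half out.
- bottle: Eluent bottle, loose in any of the 3 cells (2 mm play): pale plastic, blue ring, 76 mm diameter, 165 mm from base to rim, about 0.65 kg, held down only by its weight: 5 to 9 N along the axis lifts it. Origin: centre of the base; z along the axis to the mouth. Neck: z 135 to 165 mm, 36 mm outside (37.3 over corners), bore 27 mm, springy sealing lip 5 mm below the rim.
- bottle_rim (a point): Centre of the rim (top face of the neck) of the eluent bottle, 165 mm from its base; axes as the bottle.
- stopper: Blue stopper, 40 g, in the eluent bottle's neck, axes as the bottle. Origin: centre of the plug's lower end; z to its head. Plug 22 mm diameter, z 0-20 mm, all in the bore at first; collar 34 mm diameter, z 20-25, on the rim; flat head z 25-59, 30 mm wide along x, 12 mm thick along y: pinch it across y. A straight pull takes 15 to 23 N and lifts the bottle.
- stopper_grip (a point): In the stopper's head, 47 mm from the plug's end: pinch here (fingertips just clear the collar). Rock about the stopper's x (head swings along y), 8 to 15 deg each way about the lip, raising about 1 mm per 12 deg of swing: one side climbs as the other slips and the bottle stays down. The first swings pry on the collar's edge. Free after about 16 mm.
- stopper_mid (a point): Middle of the stopper, 28 mm from the plug's end.
- tray: Fixed stainless tray on the other side from the rack, outside 180 mm along x by 120 mm along y, 22 mm high, walls and floor 3 mm. Origin: centre of the underside, z up. The cap stands in it at first.
- cap: Green vented cap, 30 g, open side down in the tray, up to 55 mm off its middle along tray x. Origin: centre of the open end; z to the stub. Skirt 48 mm outside, 42 mm inside diameter, 16 mm deep, roof top at z 20 mm, round stub 15 mm diameter z 20-48 to hold. Loose on the neck (about 2.5 mm all round); fully down its origin is 16 mm below the rim.
- cap_grip (a point): On the axis of the cap's stub, 40 mm from the open end: hold here (fingertips just clear the roof). Axes as the cap.
- spare_a: Spare bottle in another cell, loose, leave alone: as the eluent bottle but with a grey ring and a white screw cap of 42 mm diameter, 174 mm tall in all. Origin: centre of the base, z along its axis.
- spare_b: The other spare bottle, the same as spare_a, in the remaining cell. Leave alone.
- measure: Tall measuring cylinder, loose, easily toppled, between rack and tray: blue foot 60 mm diameter, pale tube 28 mm diameter, 250 mm tall. Origin: centre of the underside. Leave alone.
- beaker: Glass beaker, loose, behind the measuring cylinder: 66 mm diameter, 90 mm tall. Origin: centre of the underside. Leave alone.
Mind the look-alikes: they are no part of the job. What is shaped like the bottle but purple is not meant.

How it is judged:
On the way, in this order (a step that is already met when the one before it is completed fails the run):
1. the stopper is drawn out clear of the neck, the bottle still down in its cell (z of stopper in the frame of bottle above 0.168 m and distance of bottle from where it was at the start of the episode below 0.015 m), for 0.1 s.
2. the stopper rests in the tray, let go (x of stopper_mid in the frame of tray between -0.088 and 0.088 m and y of stopper_mid in the frame of tray between -0.058 and 0.058 m and z of stopper_mid in the frame of tray below 0.045 m and contact force between stopper and tray above 0.02 N and contact force between stopper and the fingers below 0.1 N and linear speed of stopper below 0.05 m/s), for 0.2 s.
At the end, for the whole second after the job is handed in: The stopper lies or stands in the tray, let go and at rest; the cap sits on the neck of the eluent bottle, fully down (within 5 mm), centred within 6 mm and square within 7 degrees, let go and at rest; the bottle is in its cell within 15 mm of where it stood (x of stopper_mid in the frame of tray between -0.088 and 0.088 m and y of stopper_mid in the frame of tray between -0.058 and 0.058 m and z of stopper_mid in the frame of tray below 0.045 m and contact force between stopper and tray above 0.02 N and contact force between each of stopper, cap and the fingers below 0.1 N and linear speed of each of stopper, cap, bottle below 0.03 m/s and x of cap in the frame of bottle between -0.006 and 0.006 m and y of cap in the frame of bottle between -0.006 and 0.006 m and z of cap in the frame of bottle between 0.143 and 0.153 m and angle between the z axis of cap and the z axis of bottle, either way round below 0.12 rad and distance of bottle from where it was at the start of the episode below 0.015 m); the robot touches nothing.
It fails at once if the eluent bottle is pulled up or shifted by more than 15 mm (distance of bottle from where it was at the start of the episode above 0.015 m).
It fails at once if the stopper is dropped (falls, let go, faster than 0.6 m/s, some 20 mm of fall) (contact force between stopper and the fingers below 0.1 N and linear speed of stopper above 0.6 m/s).
It fails at once if the cap is dropped (falls, let go, faster than 0.6 m/s) (contact force between cap and the fingers below 0.1 N and linear speed of cap above 0.6 m/s).
It fails at once if a spare bottle is shifted by more than 15 mm (distance of any of spare_a, spare_b from where it was at the start of the episode above 0.015 m).
It fails at once if the measuring cylinder or the beaker is shifted by more than 20 mm or tipped (distance of any of measure, beaker from where it was at the start of the episode above 0.02 m or angle between any of measure, beaker's own z axis and vertical above 0.3 rad).
It also fails if it takes over 72 s, if anything falls off the work surface, if the arm or the gripper's body presses on something with over 40 N, if the wrist force passes 120 N, or if a joint passes its speed limit or range.

## Working session

There is one attempt and no reset: what is moved stays moved. The work goes in short steps, each a Python script; the robot and the scene stay as the last script left them, time stands still between calls to the robot, and variables do not carry over. Pictures are saved under pics/ and viewed, at most 10 in all, crops included, and the job is handed in when it is done.

```bash
ls; mkdir -p pics
python3 - <<'E'
from bench import manip, effector, viewer
import cv2
for n in ("scene","top"):
    im=viewer.get_image(n); cv2.imwrite(f"pics/{n}0.png",im[:,:,::-1]); print(n,viewer.get_calibration(n))
print(manip.current_clock(),manip.grip_depth,manip.current_tcp_rot())
E
```

```text
pics
scene {'vfov': 44.727042759318515, 'cx': 321.2986203870966, 'cy': 197.87648553961228, 'eye': array([ 1.0085732 , -0.74015365,  0.83343842]), 'attitude': array([ 0.86293347,  0.25056268, -0.1278524 , -0.4197832 ])}
top {'vfov': 57.34126768164554, 'cx': 323.0762843817844, 'cy': 199.49120567234678, 'eye': array([0.32597849, 0.01417882, 1.11055498]), 'attitude': array([ 0.71659523, -0.68978734,  0.07303087, -0.07315185])}
0.1 0.0188 [ 9.73109039e-01  2.30343264e-01 -1.71547658e-04 -8.65657132e-04]
```

View pics/scene0.png

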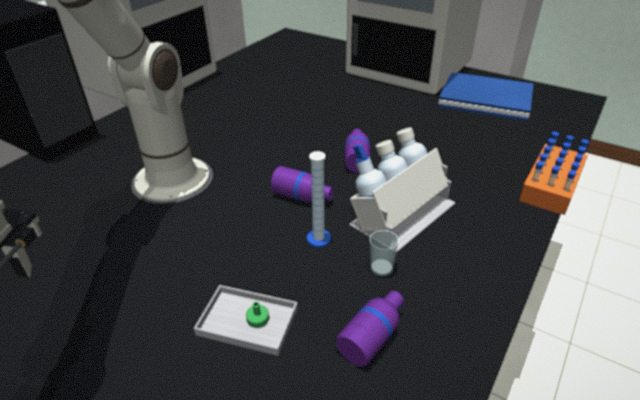

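View pics/top0.png

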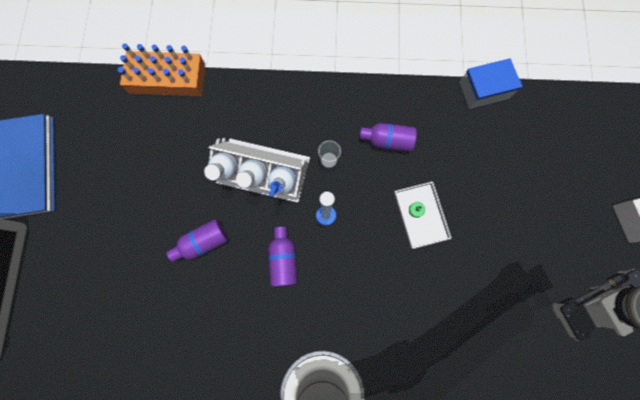

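The top view shows the rack at (258,170) and the tray at (423,215) with the green cap at (417,209). The measuring cylinder is at (326,205) and the beaker at (329,153).

The bottle candidates are:
- the pale bottle with the blue stopper, top (277,188) / scene (362,157)
- two pale bottles with white caps, top (213,172) and (244,180), which are the spares
- three purple look-alikes, top (198,240), (282,258) and (390,137)

Only the first fits the description. I'll confirm it in an enlarged crop.

Run:
```python
import cv2,numpy as np
t=cv2.imread("pics/top0.png");s=cv2.imread("pics/scene0.png")
a=cv2.resize(t[130:210,195:315],(600,400),interpolation=cv2.INTER_CUBIC)
cv2.imwrite("pics/crop_top.png",a)
b=cv2.resize(s[120:240,335:465],(650,600),interpolation=cv2.INTER_CUBIC)
cv2.imwrite("pics/crop_scene.png",b)
```

```text
(no output)
```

View pics/crop_top.png

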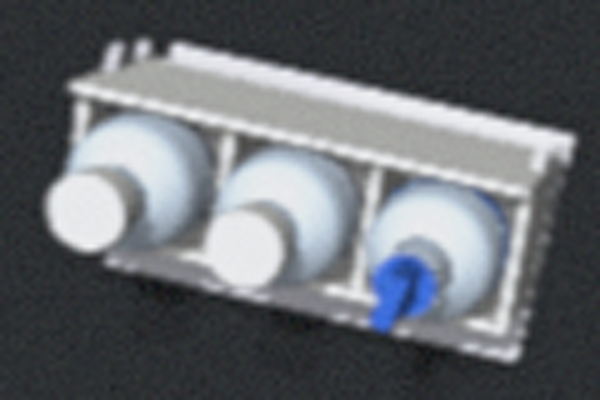

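View pics/crop_scene.png

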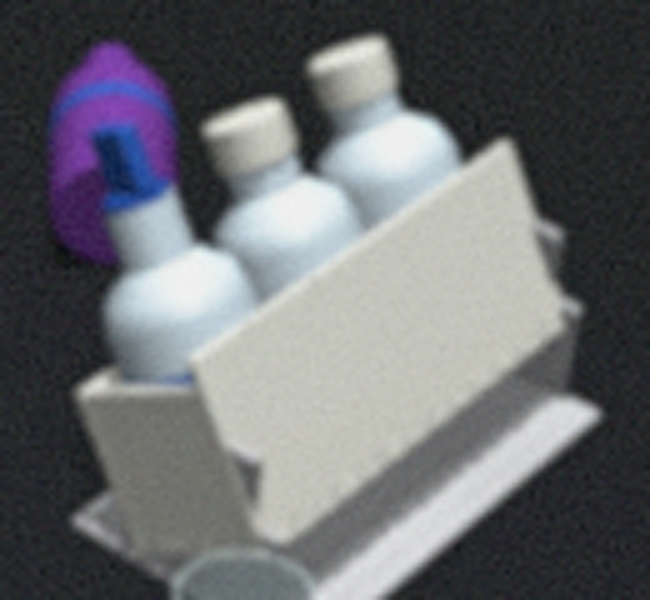

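The crops confirm it: a pale bottle with a blue stopper in the end cell nearest the cylinder, stopper at top px (276,187) and scene px (361,155). The stopper head is thin along the row. The two neighbours have white caps and the purple bottles lie on the bench. Next I'll fit the poses.

```bash
cat > fit.py <<'E'
import cv2,numpy as np,pickle
from scipy.optimize import minimize,least_squares
from scipy.spatial.transform import Rotation as R
from bench import viewer
C={n:viewer.get_calibration(n) for n in("scene","top")}
I={n:cv2.imread(f"pics/{n}0.png").astype(float) for n in C}
def proj(n,P):
    c=C[n];p=(np.atleast_2d(P)-c["eye"])@R.from_quat(c["attitude"]).as_matrix()
    f=200/np.tan(np.radians(c["vfov"])/2)
    return np.c_[c["cx"]+f*p[:,0]/p[:,2],c["cy"]+f*p[:,1]/p[:,2]]
def ray(n,px,z):
    c=C[n];f=200/np.tan(np.radians(c["vfov"])/2)
    d=R.from_quat(c["attitude"]).as_matrix()@np.array([(px[0]-c["cx"])/f,(px[1]-c["cy"])/f,1])
    return c["eye"]+d*(z-c["eye"][2])/d[2]
def axes(psi):  # rack: z leans to the facing side; psi=yaw of facing from -x
    f=np.array([-np.cos(psi),-np.sin(psi),0]); z=np.array([0,0,1])*np.cos(np.pi/6)+f*.5
    y=np.cross([0,0,1],f); return np.c_[np.cross(y,z),y,z]
t=np.linspace(0,2*np.pi,40)
def cyl(r,a,b): return np.r_[tuple(np.c_[r*np.cos(t),r*np.sin(t),0*t+h] for h in(a,b))]
def box(x,y,a,b): return np.array([[i*x,j*y,k] for i in(-1,1) for j in(-1,1) for k in(a,b)])
S=8
def sil(n,parts,w):
    m=np.zeros(((w[3]-w[1])*S,(w[2]-w[0])*S),np.float32)
    for P in parts:
        q=((proj(n,P)-[w[0]-.5,w[1]-.5])*S*16).astype(np.int32)
        cv2.fillConvexPoly(m,cv2.convexHull(q),1.,shift=4)
    m=cv2.GaussianBlur(m,(0,0),.6*S)
    return cv2.resize(m,None,fx=1/S,fy=1/S,interpolation=cv2.INTER_AREA)
def soft(n,w,ch,k):
    im=I[n][w[1]:w[3],w[0]:w[2]]; s=im[:,:,ch]/(im.sum(2)+30); return np.clip((s-.42)/k,0,1)
E
cat > loc.py <<'E'
from fit import *
# tray & stand-alone things
W={"top":(264,176,290,200),"scene":(350,142,373,165)}
M={n:soft(n,W[n],0,.15) for n in W}
caps=[("top",(212.6,172.4),0),("top",(244,179.6),1),("scene",(404.4,131.2),0),("scene",(384.4,143.4),1)]
def model(p):
    A=axes(p[3]);B=p[:3];s=R.from_rotvec(A[:,2]*p[4]).as_matrix()@A
    O=B+A[:,2]*.145
    return A,[s@v.T for v in(cyl(.017,.02,.025),box(.015,.006,.025,.059))],O,s
def cost(p,v=0,sy=1):
    A,parts,O,s=model(p);parts=[q.T+O for q in parts]
    e=[np.sum((sil(n,parts,W[n])-M[n])**2) for n in W]
    r=[np.linalg.norm(proj(n,p[:3]+A[:,1]*sg*.086*(2-k)+A[:,2]*.174)[0]-px) for n,px,k in caps]
    if v: print("sil",e,"M",[m.sum() for m in M.values()],"caps",r)
    return sum(e)+2*sum(np.square(r))
g=ray("top",(276,187),.2)
best=None
for sg in(1,-1):
  for psi in(-.3,0,.3):
    A=axes(psi);p0=np.r_[g-A[:,2]*.18,psi,0]
    for yaw in(-.4,.4):
      p0[4]=yaw
      r=minimize(cost,p0,method="Nelder-Mead",options=dict(initial_simplex=np.vstack([p0]+[p0+d for d in np.diag([.02,.02,.02,.1,.3])]),maxiter=1500,xatol=1e-5,fatol=1e-4))
      if best is None or r.fun<best[0]: best=(r.fun,r.x,sg)
f,p,sg=best; print(f,p,sg); cost(p,1); A,_,O,s=model(p); print("grip",O+s@[0,0,.047],"\n",s)
# cap and tray
Wc={"top":(404,196,430,222),"scene":(240,295,275,330)}
Mc={n:soft(n,Wc[n],1,.15) for n in Wc}
cp=lambda q:[v+[q[0],q[1],q[2]] for v in(cyl(.024,0,.02),cyl(.0075,.02,.048))]
fc=lambda q:sum(np.sum((sil(n,cp(q),Wc[n])-Mc[n])**2) for n in Wc)
c0=ray("top",(417,209),.02);c0[2]=.003
rc=minimize(fc,c0,method="Nelder-Mead",options=dict(initial_simplex=np.vstack([c0]+[c0+d for d in np.eye(3)*.01])))
print("cap",rc.x,rc.fun,Mc["top"].sum())
for px in((395,191),(434,182),(451,239),(412,248)): print("tray corner",ray("top",px,.022))
for n,px,z in(("top",(326,199),.25),("top",(326,216),0.01),("scene",(317,156),.25),("scene",(318,238),.01)): print("measure",ray(n,px,z))
pickle.dump((p,sg,rc.x),open("p.pkl","wb"))
for n in C:
    im=cv2.imread(f"pics/{n}0.png");im=cv2.resize(im,None,fx=5,fy=5)
    ws=[(W,[q.T+O for q in model(p)[1]]+[cyl(.018,.135,.165)@A.T+p[:3]],),(Wc,cp(rc.x))]
    out=[]
    for w,parts in ws:
        for P in parts: cv2.polylines(im,[cv2.convexHull(((proj(n,P)+.5)*5).astype(np.int32))],1,(0,255,255),1)
        x,y=w[n][:2];out.append(im[y*5-40:y*5+200,x*5-60:x*5+220])
    cv2.imwrite(f"pics/fit_{n}.png",np.hstack(out))
cv2.imwrite("pics/fit.png",np.vstack([cv2.imread(f"pics/fit_{n}.png") for n in C]))
E
python3 loc.py
```

```text
93.53026218140312 [ 0.63123429  0.12507946  0.03564004 -0.22561945 -0.6108812 ] -1
sil [np.float64(45.15994027062582), np.float64(38.41982944344555)] M [np.float64(69.58872201458972), np.float64(93.21028503513486)] caps [np.float64(1.4774996229100894), np.float64(0.8166211073163724), np.float64(0.6929142621439102), np.float64(1.2826694392435487)]
grip [0.53766734 0.14655563 0.20191692] 
 [[-0.56310155 -0.66740408 -0.48732786]
 [ 0.71775196 -0.68725582  0.11185508]
 [-0.40957144 -0.28679476  0.8660254 ]]
cap [ 0.60928481 -0.4939015  -0.51453086] 24.650184255939926 18.48260697382261
tray corner [ 0.58964462 -0.20008306  0.022     ]
tray corner [ 0.62272613 -0.32011348  0.022     ]
tray corner [ 0.44919977 -0.36643495  0.022     ]
tray corner [ 0.41810973 -0.24995883  0.022     ]
measure [0.50823639 0.01079372 0.25      ]
measure [0.50617447 0.0079402  0.01      ]
measure [0.51089356 0.00733752 0.25      ]
measure [0.51212977 0.00308646 0.01      ]
```

View pics/fit.png

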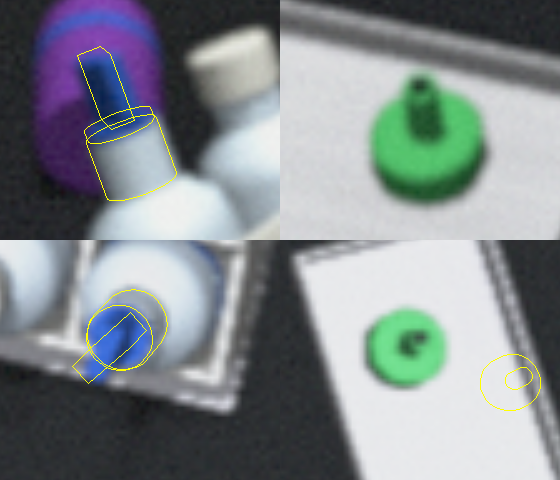

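Those masks were poor: purple leaked in and green was clipped. I'll sample the colours, fix the masks and refit.

```bash
python3 - <<'E'
import cv2
t=cv2.imread("pics/top0.png");s=cv2.imread("pics/scene0.png")
print("top st",t[187,276],t[192,272],"neck",t[181,279],"scene st",s[150,358],s[158,363],s[150,362],"purple",s[150,352],s[170,352],"neck",s[168,364])
print("cap",t[207,414],t[209,417],s[317,257],s[308,256],s[322,262],"tray",t[225,430])
E
python3 - <<'E'
s=open('fit.py').read()
i=s.index("def soft")
s=s[:i]+'''def soft(n,w,ch,k):
    im=cv2.GaussianBlur(I[n],(0,0),.4)[w[1]:w[3],w[0]:w[2]];b,g,r=[im[:,:,i] for i in range(3)]
    d=np.minimum(b-r-.35*b,(g-r)*2+.2*b) if ch==0 else g-np.maximum(r,b)-.1*g
    return np.clip(d/(.25*im[:,:,ch]+8),0,1)
'''
open('fit.py','w').write(s)
s=open('loc.py').read()
s=s.replace('    cv2.imwrite(f"pics/fit_{n}.png",np.hstack(out))','''    for w,m in((W,M),(Wc,Mc)): out.append(cv2.cvtColor(cv2.copyMakeBorder(cv2.resize((m[n]*255).astype(np.uint8),(130,130),interpolation=0),0,110,0,0,0),8))
    cv2.imwrite(f"pics/fit_{n}.png",np.hstack(out))''').replace("pics/fit.png","pics/fit2.png")
open('loc.py','w').write(s)
E
python3 loc.py
```

```text
top st [163  81  45] [219 113  64] neck [194 164 148] scene st [86 42 18] [132  62  33] [164  81  44] purple [163  67 120] [79 29 57] neck [189 181 169]
cap [141 221 112] [55 86 42] [108 193  83] [55 98 39] [ 59 105  45] tray [234 231 230]
31.414827131069206 [ 0.63240989  0.12546574  0.03488231 -0.2167161  -0.37572424] -1
sil [np.float64(11.225516078518627), np.float64(13.253114859590777)] M [np.float64(130.70318654315747), np.float64(158.0850204653483)] caps [np.float64(1.2116922486065234), np.float64(0.6820956165869128), np.float64(0.5201829973139843), np.float64(1.1243020992087165)]
grip [0.53865544 0.14610802 0.20115919] 
 [[-0.7078669  -0.5103756  -0.48830441]
 [ 0.53158899 -0.84015138  0.10751185]
 [-0.46512105 -0.18347317  0.8660254 ]]
cap [ 0.53589426 -0.26751052  0.00275387] 78.01051837592516 160.74170277248817
tray corner [ 0.58964462 -0.20008306  0.022     ]
tray corner [ 0.62272613 -0.32011348  0.022     ]
tray corner [ 0.44919977 -0.36643495  0.022     ]
tray corner [ 0.41810973 -0.24995883  0.022     ]
measure [0.50823639 0.01079372 0.25      ]
measure [0.50617447 0.0079402  0.01      ]
measure [0.51089356 0.00733752 0.25      ]
measure [0.51212977 0.00308646 0.01      ]
```

View pics/fit2.png

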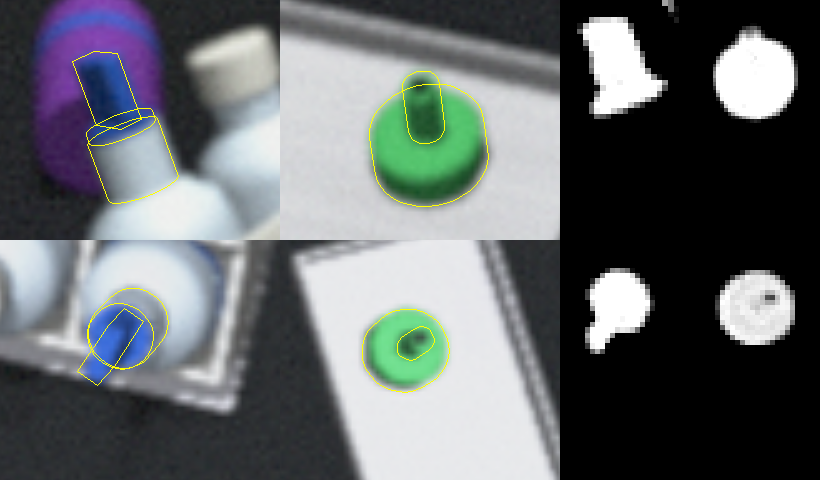

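The cap fit is good (z 0.0028 against 0.003 expected). The stopper yaw looks a little off, so I'll profile it and check the rack yaw against its edges.

```bash
cat > loc2.py <<'E'
import io,contextlib
with contextlib.redirect_stdout(io.StringIO()):
    from loc import *
c5=lambda u,v:(195+u/5-.4,130+v/5-.4)
for a,b,z in(((185,45),(570,140),.12),((75,90),(528,190),.11),((110,262),(515,355),.0)):
    d=ray("top",c5(*b),z)-ray("top",c5(*a),z);print("rack edge len",np.linalg.norm(d),"psi",np.arctan2(d[0],-d[1]))
M["scene"][:4,14:]=0
def c2(q,yaw,v=0):
    p=np.r_[q,yaw];_,parts,O,s=model(p);parts=[x.T+O for x in parts]
    e=[np.sum((sil(n,parts,W[n])-M[n])**2) for n in W]
    return e if v else sum(e)+ (100*(q[3]-psi0))**2*.3
psi0=p[3]
for psi0 in(-.2,-.25):
  for yaw in np.arange(-.6,.31,.1):
    q0=np.r_[p[:3],psi0]
    r=minimize(c2,q0,args=(yaw,),method="Nelder-Mead",options=dict(initial_simplex=np.vstack([q0]+[q0+d for d in np.diag([.004,.004,.004,.03])]),maxiter=500))
    pp=np.r_[r.x,yaw];A,_,O,s=model(pp)
    print(psi0,round(yaw,2),round(r.fun,1),np.round(c2(r.x,yaw,1),1),r.x.round(4),"grip",(O+s@[0,0,.047]).round(4))
E
python3 loc2.py
```

```text
rack edge len 0.2281858444599491 psi -0.21345669450729565
rack edge len 0.26813749384466257 psi -0.18645845092367327
rack edge len 0.2611787384258422 psi -0.19118012055557163
-0.2 -0.6 33.9 [14.5 19.2] [ 0.6321  0.1272  0.0364 -0.1945] grip [0.5379 0.1458 0.2026]
-0.2 -0.5 25.1 [12.6 12.5] [ 0.6325  0.1268  0.0366 -0.197 ] grip [0.5383 0.1456 0.2029]
-0.2 -0.4 22.4 [11.4 10.9] [ 0.6324  0.127   0.0358 -0.2012] grip [0.5383 0.1462 0.2021]
-0.2 -0.3 25.2 [10.9 14.3] [ 0.6325  0.1271  0.0357 -0.201 ] grip [0.5384 0.1462 0.202 ]
-0.2 -0.2 33.1 [11.5 21.7] [ 0.6324  0.1276  0.0355 -0.2003] grip [0.5383 0.1467 0.2017]
-0.2 -0.1 42.6 [12.9 29.7] [ 0.6323  0.1277  0.0351 -0.2011] grip [0.5383 0.1469 0.2013]
-0.2 -0.0 51.5 [14.  37.5] [ 0.6326  0.128   0.0347 -0.2029] grip [0.5386 0.1474 0.201 ]
-0.2 0.1 59.0 [15.1 43.8] [ 0.6324  0.1273  0.0349 -0.2067] grip [0.5384 0.147  0.2012]
-0.2 0.2 65.7 [16.3 49.4] [ 0.6325  0.128   0.0349 -0.2038] grip [0.5385 0.1474 0.2012]
-0.2 0.3 70.9 [17.7 53.1] [ 0.6324  0.1281  0.0344 -0.2038] grip [0.5384 0.1475 0.2007]
-0.25 -0.6 39.3 [16.4 21.4] [ 0.6315  
[... 158 characters left out ...]
[12.8  9.9] [ 0.6314  0.1234  0.0359 -0.2437] grip [0.5382 0.1465 0.2022]
-0.25 -0.3 24.6 [11.7 12.3] [ 0.6315  0.1241  0.0359 -0.2361] grip [0.5382 0.1466 0.2022]
-0.25 -0.2 29.2 [12.  17.1] [ 0.6313  0.1228  0.0351 -0.2567] grip [0.5384 0.1472 0.2014]
-0.25 -0.1 37.5 [12.4 24.3] [ 0.6312  0.1217  0.0353 -0.2665] grip [0.5386 0.147  0.2016]
-0.25 -0.0 47.3 [13.4 33.9] [ 0.6316  0.124   0.0349 -0.2447] grip [0.5385 0.1473 0.2012]
-0.25 0.1 56.1 [14.6 41.5] [ 0.6318  0.1237  0.0354 -0.2461] grip [0.5387 0.1471 0.2016]
-0.25 0.2 61.4 [15.3 45.8] [ 0.6312  0.1229  0.0349 -0.2596] grip [0.5384 0.1476 0.2011]
-0.25 0.3 68.7 [16.8 51.5] [ 0.6319  0.1252  0.0349 -0.2387] grip [0.5386 0.1479 0.2012]
```

```bash
cat > h.py <<'E'
import numpy as np
from scipy.spatial.transform import Rotation as R
from bench import manip, effector, viewer
from fit import axes
G=manip.grip_depth; PSI=-.205
A=axes(PSI); AX=A[:,2]
SM=R.from_rotvec(AX*-.37).as_matrix()@A          # stopper axes
GRIP47=np.array([.5383,.1463,.2020]); RIM=GRIP47-AX*.027; LIP=RIM-AX*.005
CAP=np.array([.5359,-.2675,.003]); TC=np.array([.520,-.284,0]); TX=np.array([.966,.258,0]); TY=np.array([-.258,.966,0])
def tool(y,z,grasp,s=1):  # pose with the grasp point at grasp
    y=s*y; m=np.c_[np.cross(y,z),y,z]; return grasp+G*z, R.from_matrix(m).as_quat()
def rock(th,h,gz=.049,s=1):
    m=R.from_rotvec(SM[:,0]*th).as_matrix()
    return tool(m@SM[:,1],-(m@AX),LIP+m@AX*(gz-.015+h),s)
def place(p,hgt,s): return tool(TY,np.array([0,0,-1.]),np.array([p[0],p[1],hgt]),s)
def capo(d,ang,s):  # cap held over neck, d = cap origin distance along axis from the rim
    y=R.from_rotvec(AX*ang).as_matrix()@A[:,1]; return tool(y,-AX,RIM+AX*(d+.041),s)
SP=TC-.06*TX
def F(): return np.array(manip.current_force())
E
python3 - <<'E'
from h import *
def ik(n,p):
    q=manip.solve_ik(*p); print(n,p[0].round(3),None if q is None else np.round(q,2))
for s in(1,-1):
    for n,a in(("pre",(0,.09)),("grasp",(0,0)),("+14",(.25,.008)),("-14",(-.25,.008)),("out",(0,.12))): ik((s,n),rock(*a,s=s))
    ik("place",place(SP,.052,s));ik("placehi",place(SP,.36,s));ik("capg",place(CAP,.044,s));ik("caphi",place(CAP,.36,s))
    for ang in(-.37,np.pi/2,np.pi/2-.5,np.pi/2+.5): ik(("capo",ang),capo(-.016,ang,s));ik(("capo hi",ang),capo(.09,ang,s))
print("rim",RIM,"base",RIM-AX*.165)
E
```

```text
(1, 'pre') [0.502 0.154 0.265] None
(1, 'grasp') [0.547 0.145 0.187] [-1.77  0.32  1.41  2.24 -0.04  0.41 -2.55]
(1, '+14') [0.546 0.15  0.195] [-1.67  0.61  1.37  2.03 -0.24  0.76 -2.47]
(1, '-14') [0.54  0.14  0.193] None
(1, 'out') [0.488 0.157 0.291] None
place [ 0.462 -0.299  0.033] [ 1.26  0.74 -0.98  1.91  0.78  0.93  1.73]
placehi [ 0.462 -0.299  0.341] [ 1.42  0.37 -1.16  1.59  0.34  1.41  2.06]
capg [ 0.536 -0.268  0.025] [ 1.1   0.82 -0.96  1.79  0.8   0.98  1.63]
caphi [ 0.536 -0.268  0.341] [ 1.21  0.49 -1.15  1.47  0.45  1.47  1.89]
('capo', -0.37) [0.548 0.144 0.184] [-1.75  0.35  1.4   2.24 -0.11  0.4  -2.49]
('capo hi', -0.37) [0.497 0.155 0.276] None
('capo', 1.5707963267948966) [0.548 0.144 0.184] [ 0.26  0.18 -0.87  2.19  0.91  0.64 -1.48]
('capo hi', 1.5707963267948966) [0.497 0.155 0.276] [ 0.68 -0.21 -1.17  2.15  0.23  0.68 -0.87]
('capo', 1.0707963267948966) [0.548 0.144 0.184] [-0.15  0.12 -0.43  2.2   0.8   0.58 -1.89]
('capo hi', 1.0707963267948966) [0.497 0.155 0.276] [ 0.68 -0.21 -1.17  2.15  0.23  0.68 -1.37]
('capo', 2.0707963267948966) [0.548 0.144 0.1
[... 888 characters left out ...]
155 0.276] [ 0.68 -0.21 -1.17  2.15  0.23  0.68  0.33]
('capo', 1.5707963267948966) [0.548 0.144 0.184] [ 0.59  0.33 -1.28  2.19  1.1   0.79  1.53]
('capo hi', 1.5707963267948966) [0.497 0.155 0.276] [-0.67 -0.11  0.01  2.18  0.56  0.79  1.94]
('capo', 1.0707963267948966) [0.548 0.144 0.184] [ 0.59  0.33 -1.28  2.19  1.1   0.79  1.03]
('capo hi', 1.0707963267948966) [0.497 0.155 0.276] [-0.19 -0.1  -0.43  2.17  0.5   0.76  1.5 ]
('capo', 2.0707963267948966) [0.548 0.144 0.184] [ 0.59  0.33 -1.28  2.19  1.1   0.79  2.03]
('capo hi', 2.0707963267948966) [0.497 0.155 0.276] [-1.14 -0.14  0.45  2.2   0.64  0.83  2.37]
rim [0.55151732 0.14355184 0.17861731] base [0.63228985 0.12675755 0.03572312]
```

Run:
```python
from h import *
q=np.array(manip.solve_ik(*place(SP,.42,-1)));print(q.round(2))
manip.movej(q); print(manip.current_clock())
p=tool(R.from_rotvec([0,0,.6]).as_matrix()@TY,np.array([0,0,-1.]),np.array([.5,0.02,.44]),-1)
w=manip.solve_ik(*p);print("way",w)
if w is not None: manip.movej(w)
manip.movej([-.19,-.1,-.43,2.17,.5,.76,.06]); print(manip.current_clock(),manip.current_tool_pos())
for n,a in(("pre",(0,.09)),("grasp",(0,0)),("+14",(.25,.008)),("-14",(-.25,.008)),("+14",(.25,.016)),("-14",(-.25,.016)),("out",(0,.12))):
    r=manip.solve_ik(*rock(*a,s=-1)); print(n,None if r is None else np.round(r,2))
```

```text
[ 1.02  0.2  -0.59  1.49  0.11  1.49 -0.88]
1.55
way [ 0.76029951  0.12618998 -0.94318279  1.55316503  0.10221154  1.51436396
 -0.89467659]
3.85 [0.49701545 0.15519119 0.2762803 ]
pre [-0.18 -0.08 -0.43  2.18  0.53  0.73  0.04]
grasp [-0.16  0.11 -0.42  2.2   0.78  0.58 -0.18]
+14 [-0.17  0.28 -0.56  1.99  0.78  0.99 -0.23]
-14 None
+14 [-0.17  0.27 -0.56  1.98  0.76  1.01 -0.22]
-14 [-0.63 -0.05  0.23  2.41  0.81  0.19 -0.09]
out [-0.2  -0.13 -0.43  2.16  0.46  0.79  0.09]
```

```bash
cat >> h.py <<'E'
def rock(th,h,gz=.050,s=-1,phi=0.):
    m=R.from_rotvec(SM[:,0]*th).as_matrix(); y=m@SM[:,1]
    return tool(y,-(R.from_rotvec(y*phi).as_matrix()@m@AX),LIP+m@AX*(gz-.015+h),s)
E
python3 - <<'E'
from h import *
for phi in(-.3,-.2,-.1,0,.1,.2,.3):
    o=[]
    for th in(-.24,-.2,-.17,-.14,.2):
        for h in(.001,.008,.016):
            q=manip.solve_ik(*rock(th,h,phi=phi)); o.append('None' if q is None else f"{q[0]:.2f}/{q[2]:.2f}/{q[3]:.2f}/{q[5]:.2f}")
    print(phi,rock(0,0,phi=phi)[0].round(3),o)
E
```

```text
-0.3 [0.542 0.148 0.186] ['-0.31/0.14/2.20/0.49', '-0.35/0.18/2.20/0.50', '-0.37/0.20/2.21/0.52', '-0.19/-0.01/2.17/0.51', '-0.21/0.00/2.18/0.52', '-0.22/0.02/2.18/0.54', '-0.14/-0.09/2.15/0.53', '-0.15/-0.08/2.16/0.54', '-0.17/-0.07/2.16/0.56', '-0.11/-0.14/2.13/0.55', '-0.13/-0.13/2.14/0.57', '-0.14/-0.12/2.14/0.58', '-0.16/-0.31/1.89/0.93', '-0.17/-0.31/1.89/0.94', '-0.17/-0.31/1.89/0.96']
-0.2 [0.543 0.147 0.187] ['-0.32/0.08/2.27/0.35', '-0.33/0.10/2.27/0.36', '-0.35/0.10/2.27/0.38', '-0.18/-0.10/2.24/0.38', '-0.20/-0.08/2.24/0.40', '-0.21/-0.07/2.24/0.41', '-0.13/-0.17/2.22/0.41', '-0.15/-0.15/2.22/0.43', '-0.16/-0.14/2.22/0.44', '-0.11/-0.21/2.20/0.45', '-0.12/-0.20/2.20/0.46', '-0.13/-0.19/2.20/0.48', '-0.16/-0.39/1.94/0.90', '-0.16/-0.39/1.94/0.91', '-0.17/-0.39/1.94/0.92']
-0.1 [0.545 0.146 0.188] ['-0.19/-0.12/2.33/0.22', '-0.22/-0.10/2.33/0.24', '-0.24/-0.08/2.33/0.26', '-0.13/-0.22/2.30/0.28', '-0.14/-0.21/2.30/0.29', '-0.16/-0.19/2.30/0.31', '-0.11/-0.26/2.28/0.32', '-0.12/-0.25/2.28/0.34', '-0.13/-0.24/2.28/0.36', '-0.11/-0.29/2.26/0.37', '-0.12/-0.28/2.26/0.38', '-0.1
[... 631 characters left out ...]
0.38', '-0.06/-0.48/2.38/0.38', '-0.06/-0.49/2.38/0.38', '-0.12/-0.45/2.36/0.42', '-0.11/-0.46/2.36/0.42', '-0.10/-0.47/2.36/0.42', '-0.18/-0.59/2.07/0.95', '-0.18/-0.59/2.07/0.96', '-0.18/-0.59/2.07/0.97']
0.2 [0.549 0.143 0.19 ] ['None', 'None', 'None', 'None', 'None', 'None', '-0.08/-0.57/2.42/0.52', '-0.05/-0.59/2.42/0.52', '-0.03/-0.62/2.42/0.51', '-0.13/-0.54/2.40/0.55', '-0.11/-0.56/2.40/0.55', '-0.10/-0.57/2.40/0.55', '-0.20/-0.64/2.11/1.03', '-0.20/-0.64/2.11/1.03', '-0.20/-0.65/2.10/1.04']
0.3 [0.55  0.142 0.192] ['None', 'None', 'None', 'None', 'None', 'None', 'None', 'None', 'None', 'None', 'None', 'None', '-0.26/-0.65/2.14/1.11', '-0.26/-0.66/2.14/1.12', '-0.26/-0.66/2.13/1.12']
```

```bash
cat >> h.py <<'E'
PHI=-.12
def fr(): f=F(); return (SM.T@f).round(1)  # force in stopper axes
E
python3 - <<'E'
from h import *
import cv2
manip.move_pose(*rock(0,.06,phi=PHI))
f0=F()
manip.servo_line(*rock(0,.0,phi=PHI),vel=.06)
print("contact",SM.T@(F()-f0))
im=viewer.get_image("scene");im2=viewer.get_image("top")
cv2.imwrite("pics/pregrasp.png",np.hstack([cv2.resize(i[a:a+100,b:b+100,::-1],(400,400),interpolation=cv2.INTER_CUBIC) for i,a,b in((im,105,310),(im2,140,225))]))
print(manip.current_clock(),manip.current_q())
E
```

```text
contact [-0.85478907  0.58962251  0.00711081]
5.4167 [-0.15768937  0.1125884  -0.32216897  2.14289884  0.47088233  0.58678816
  0.18081492]
```

View pics/pregrasp.png

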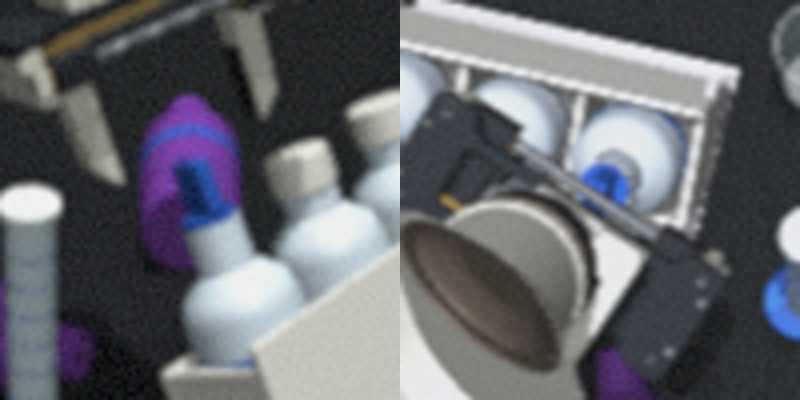

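The fingertips look higher than the head: their mid is at scene px (359,143), while the head is at (361,152). I'll check the pose reading and reproject it.

Run:
```python
from h import *
from fit import proj
p=np.array(manip.current_tool_pos());m=R.from_quat(manip.current_tcp_rot()).as_matrix()
print(p,rock(0,0,phi=PHI)[0],manip.current_finger_gap())
for n in("scene","top"):
    for k in(-.046,0,.046): print(n,k,proj(n,p+m[:,1]*k).round(1))
    print("grip",proj(n,GRIP47).round(1))
print(F())
```

```text
[0.54451503 0.14606976 0.18787143] [0.54435495 0.1458723  0.18738474] 0.09191345677096632
scene -0.046 [[343.8 162.7]]
scene 0 [[360.1 154.9]]
scene 0.046 [[376.1 147.4]]
grip [[358.1 149.2]]
top -0.046 [[288.9 198.2]]
top 0 [[274.1 188.3]]
top 0.046 [[259.2 178.4]]
grip [[273.1 189.4]]
[0.54556945 0.67243636 1.43364797]
```

Run:
```python
from h import *
from fit import proj
import cv2
im=viewer.get_image("scene"); old=cv2.imread("pics/pregrasp.png")[:,:400]
c=cv2.resize(im[105:205,310:410,::-1],(400,400),interpolation=cv2.INTER_CUBIC)
print("diff",np.abs(c.astype(float)-old).mean(),manip.current_tool_pos(),manip.current_joint_velocities())
p=np.array(manip.current_tool_pos());m=R.from_quat(manip.current_tcp_rot()).as_matrix()
full=cv2.resize(im[60:200,280:440,::-1],(800,700),interpolation=cv2.INTER_CUBIC)
for k in(-.046,0,.046):
  for z in(0,-.019,-.04,-.066):
    u=(proj("scene",p+m[:,1]*k+m[:,2]*z)[0]+.5-[280,60])*5
    cv2.circle(full,tuple(u.astype(int)),4,(0,255,255) if z else (0,0,255),-1)
cv2.imwrite("pics/check2.png",full[:600])
```

```text
diff 2.9855770833333333 [0.54450372 0.14606878 0.18787184] [ 0.00062925  0.00182611  0.00105476  0.00163304 -0.00123423  0.00119204
 -0.00020302]
```

View pics/check2.png

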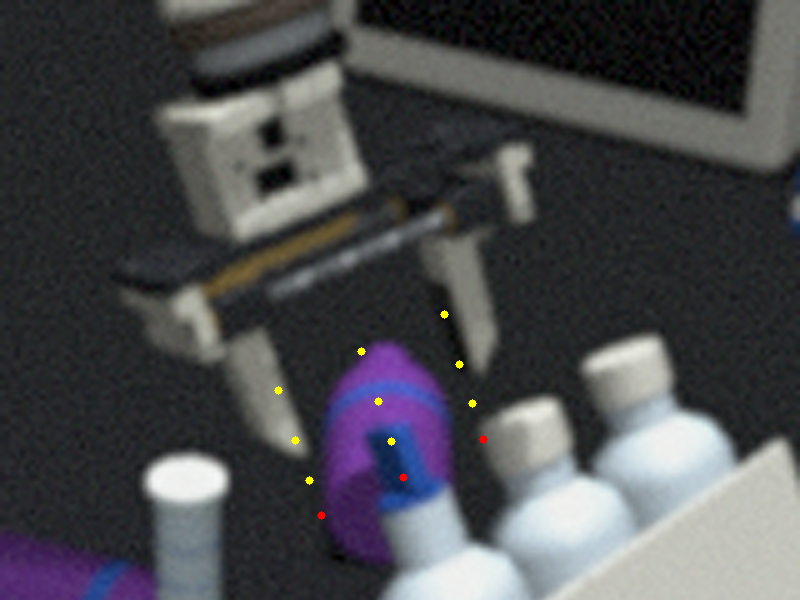

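The visible fingertips end about 30 mm behind the reported TCP. A gentle close will settle it: a gap of about 12 mm means the head is between the pads, and about 0 means the fingers are above it.

Run:
```python
from h import *
from fit import proj
import cv2
f0=F();effector.close(f_grip=20)
print("gap",manip.current_finger_gap(),manip.current_gripper_force(),SM.T@(F()-f0),manip.current_clock())
im=viewer.get_image("scene")
p=np.array(manip.current_tool_pos());print(p)
full=cv2.resize(im[60:200,280:440,::-1],(800,700),interpolation=cv2.INTER_CUBIC)
cv2.imwrite("pics/check3.png",full[:600])
```

```text
gap 0.00034486148206808555 0.0 [ 0.42163327  0.73134861 -0.21343415] 6.9083
[0.54434722 0.14585209 0.18737854]
```

View pics/check3.png

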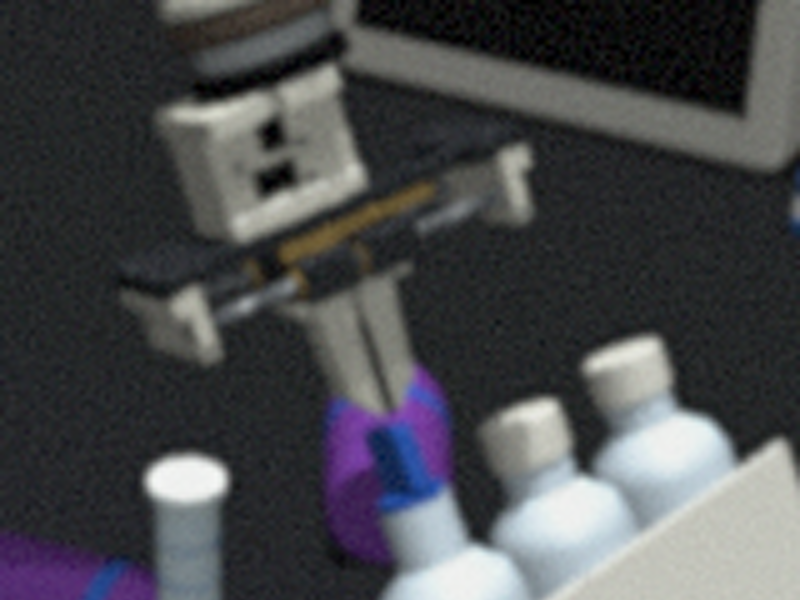

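The gap is 0, so the fingers really are about 30 mm short of the reported TCP, just above the head at scene px (357,143). I'll measure the axial offset by lowering the closed fingertips gently onto the head's top.

Run:
```python
from h import *
from fit import proj
f0=F();p0=np.array(manip.current_tool_pos());log=[]
for k in range(1,13):
    manip.servo_line(rock(0,-.001*k,phi=PHI)[0],vel=.02)
    fa=AX@(F()-f0);log.append(round(fa,2))
    if fa>1.2: break
p=np.array(manip.current_tool_pos())
print(log,"descent",(p0-p)@AX,"reported tip along axis from rim",(p-RIM)@AX,"lateral",SM.T@(p-RIM),manip.current_clock())
m=R.from_quat(manip.current_tcp_rot()).as_matrix()
for n,d in(("tool z -31mm",-.031*m[:,2]),("world z +31",np.array([0,0,.031]))): print(n,(proj("scene",p0+d)-proj("scene",p0)).round(1))
# start pose
r0=R.from_quat([.973109,.230343,-.00017,-.000866]).as_matrix();t0=np.array([.291,-.581,.191])
for n in("scene","top"):
    for z in(0,-.031): print(n,z,[proj(n,t0+r0[:,1]*k+r0[:,2]*z)[0].round(0).tolist() for k in(-.052,.052)])
```

```text
[np.float64(0.12), np.float64(-0.15), np.float64(-0.03), np.float64(0.2), np.float64(0.32), np.float64(-0.13), np.float64(1.08), np.float64(8.73)] descent 0.007411924065395027 reported tip along axis from rim 0.0039196269682752844 lateral [ 0.00206171 -0.00031343  0.00391963] 8.9583
tool z -31mm [[ -3.8 -11.6]]
world z +31 [[  0.5 -10.9]]
scene 0 [[32.0, 288.0], [-6.0, 338.0]]
scene -0.031 [[25.0, 276.0], [-14.0, 326.0]]
top 0 [[547.0, 310.0], [584.0, 291.0]]
top -0.031 [[555.0, 311.0], [593.0, 292.0]]
```

Contact came after 7 mm, which puts the head's top where the true tip is 34.6 mm behind the reported TCP along the tool axis. The start picture agrees: tip at scene (25,276). I'll correct the tool length and recheck reach for the rocking.

```bash
sed -i 's/^G=manip.grip_depth;/D=.0346; G=manip.grip_depth+D;/' h.py
python3 - <<'E'
from h import *
from fit import proj
p=np.array(manip.current_tool_pos());m=R.from_quat(manip.current_tcp_rot()).as_matrix()
print("front face px shift",[(proj("scene",p-m[:,2]*.0346+m[:,0]*k)-proj("scene",p-m[:,2]*.0346))[0].round(1) for k in(-.0095,.0095)],m[:,0].round(2))
q=manip.solve_ik(*rock(0,.045,phi=PHI));print("pre",q)
for phi in(-.4,-.3,-.2,-.12):
    o=[]
    for th in(-.22,-.19,-.16,.22):
        for h in(.001,.016):
            q=manip.solve_ik(*rock(th,h,phi=phi)); o.append('None' if q is None else f"{q[0]:.2f}/{q[2]:.2f}/{q[3]:.2f}/{q[5]:.2f}")
    print(phi,o)
E
```

```text
front face px shift [array([1.7, 0.6]), array([-1.7, -0.6])] [-0.77  0.53 -0.36]
pre [-0.16157388  0.09076711 -0.33079936  2.1481401   0.45566515  0.60412622
  0.18320437]
-0.4 ['0.24/-0.44/2.11/0.53', '0.23/-0.42/2.12/0.56', '0.20/-0.42/2.09/0.55', '0.19/-0.40/2.10/0.58', '0.16/-0.39/2.08/0.57', '0.16/-0.39/2.09/0.60', '-0.13/-0.29/1.85/0.94', '-0.13/-0.30/1.85/0.96']
-0.3 ['0.21/-0.45/2.17/0.40', '0.19/-0.42/2.18/0.43', '0.17/-0.43/2.16/0.43', '0.15/-0.41/2.17/0.46', '0.12/-0.40/2.14/0.46', '0.12/-0.39/2.15/0.48', '-0.16/-0.31/1.90/0.89', '-0.17/-0.32/1.90/0.91']
-0.2 ['0.14/-0.43/2.24/0.28', '0.11/-0.39/2.25/0.31', '0.09/-0.40/2.22/0.32', '0.08/-0.38/2.23/0.34', '0.05/-0.37/2.21/0.35', '0.04/-0.37/2.21/0.38', '-0.21/-0.32/1.95/0.85', '-0.21/-0.33/1.94/0.88']
-0.12 ['0.03/-0.36/2.29/0.20', '0.01/-0.34/2.29/0.23', '-0.03/-0.32/2.27/0.24', '-0.02/-0.33/2.28/0.27', '-0.06/-0.31/2.25/0.29', '-0.05/-0.32/2.26/0.31', '-0.26/-0.32/1.98/0.84', '-0.26/-0.33/1.98/0.87']
```

```bash
sed -i 's/^PHI=.*/PHI=-.15/' h.py
python3 - <<'E'
from h import *
manip.servo_line(rock(0,.034,phi=PHI)[0],vel=.05)
effector.open_jaws()
manip.servo_line(*rock(0,.034,phi=PHI),vel=.05)
f0=F()
manip.servo_line(*rock(0,0,phi=PHI),vel=.06)
print("contact",(SM.T@(F()-f0)).round(2),manip.current_clock())
effector.close(f_grip=45)
print("gap",manip.current_finger_gap(),manip.current_gripper_force(),(SM.T@(F()-f0)).round(2),manip.current_clock())
np.save("f0.npy",f0)
E
```

```text
contact [ 0.16 -1.49 -1.89] 11.725
gap 0.011794984124287828 44.6664422750473 [ 0.44  1.12 -1.61] 12.9417
```

Gap is 11.8 mm, so the head is held. Now I'll rock it with axial-force feedback.

```bash
cat > rockit.py <<'E'
from h import *
import sys
def meas(n=3):
    a=[]
    for _ in range(n): a.append(F()); manip.sleep(.01)
    return np.mean(a,0)
def run(th,h,targets,f0,hmax=.03,ff=.001/.21,step=.1):
    for tgt in targets:
        while abs(tgt-th)>1e-6:
            d=np.clip(tgt-th,-step,step); th+=d; h+=ff*abs(d)
            manip.servo_line(*rock(th,h,phi=PHI),vel=.02)
            f=SM.T@(meas(2)-f0)
            print(f"th {th:.2f} h {h*1e3:.2f} f {f.round(1)} gap {manip.current_finger_gap()*1e3:.1f}")
            if f[2]<-6: h-=.0006
            h+=np.clip((f[2]+1)*5e-5,-.0003,.0004)
            if np.abs(f).max()>45: print("stop");return th,h
            if h>hmax: return th,h
    return th,h
E
python3 - <<'E'
from rockit import *
manip.sleep(.2); f0=meas(8); np.save("f0.npy",f0)
th,h=run(0,0,[.15,-.15],f0,step=.05)
np.save("st.npy",[th,h]);print(th,h,manip.current_clock())
E
```

```text
th 0.05 h 0.24 f [ 0.4  1.1 10.4] gap 11.4
th 0.10 h 0.88 f [-1.2 -0.6  9. ] gap 12.1
th 0.15 h 1.51 f [-0.8 -0.  14.1] gap 11.8
th 0.10 h 2.15 f [ 0.4 -1.6 -0.7] gap 11.6
th 0.05 h 2.40 f [ 1.1 -0.7  1. ] gap 11.6
th -0.00 h 2.74 f [-1.3 -0.1 -1.8] gap 11.6
th -0.05 h 2.94 f [ 0.  -0.9 -2. ] gap 11.8
th -0.10 h 3.13 f [-0.8 -0.3 -0.7] gap 11.7
th -0.15 h 3.39 f [-0.9 -0.1  3.8] gap 11.8
-0.15 0.0036272992720925612 15.6083
```

Run:
```python
from rockit import *
f0=np.load("f0.npy");th,h=np.load("st.npy")
th,h=run(th,h,[.18,-.18]*4,f0,hmax=.0175,step=.09)
np.save("st.npy",[th,h]);print(th,h,manip.current_clock())
```

```text
th -0.06 h 4.06 f [-0.1 -0.9 -0.2] gap 11.9
th 0.03 h 4.52 f [-2.2 -1.5 -1.2] gap 11.9
th 0.12 h 4.94 f [-0.  -1.5 -0.5] gap 11.6
th 0.18 h 5.25 f [-0.5 -1.8 -3.9] gap 11.5
th 0.09 h 5.54 f [ 0.2 -0.6 -2.7] gap 11.9
th 0.00 h 5.88 f [ 0.4 -1.1 -5. ] gap 12.1
th -0.09 h 6.11 f [-0.2  0.  -5.1] gap 11.5
th -0.18 h 6.33 f [ 0.3 -1.2 -2. ] gap 11.7
th -0.09 h 6.71 f [-0.  -0.5 -3.4] gap 11.8
th 0.00 h 7.02 f [-1.  -0.9  0.7] gap 11.6
th 0.09 h 7.53 f [-1.2 -1.6  0.3] gap 11.9
th 0.18 h 8.03 f [ 0.1 -0.6 -2.4] gap 11.8
th 0.09 h 8.39 f [ 0.2 -0.4 -2.9] gap 11.7
th 0.00 h 8.72 f [ 0.4 -0.8 -3.3] gap 11.9
th -0.09 h 9.03 f [ 0.5 -0.8  0.5] gap 11.6
th -0.18 h 9.54 f [-0.6 -0.1 -3.5] gap 12.0
th -0.09 h 9.84 f [ 0.4 -0.7 -2.5] gap 11.9
th 0.00 h 10.19 f [-0.3 -0.2 -2.6] gap 11.9
th 0.09 h 10.54 f [ 0.9 -1.4 -3. ] gap 11.7
th 0.18 h 10.87 f [-0.3 -0.4 -1.3] gap 11.8
th 0.09 h 11.28 f [-0.6 -0.9 -5.6] gap 11.5
th 0.00 h 11.48 f [ 0.7 -1.   0.9] gap 11.3
th -0.09 h 12.01 f [ 1.2 -1.2 -3.3] gap 12.3
th -0.18 h 12.32 f [ 0.2 -0.1 -4.6] gap 11.8
th -0.09 h 12.57 f [ 0.4 -1.1 -1.9] gap 11.7
th 0.00 h 12.95 f [-0.4 -0.3 -2.7] gap 11.5
th 0.09 h 13.29 f [ 0.2 -1.5 -3. ] gap 11.9
th 0.18 h 13.62 f [-1.2 -1.5  1. ] gap 11.6
th 0.09 h 14.15 f [-0.1 -0.7 -4.4] gap 11.9
th 0.00 h 14.41 f [ 0.4 -0.9 -3.1] gap 11.8
th -0.09 h 14.73 f [0.7 0.8 7.3] gap 11.4
th -0.18 h 15.56 f [-0.1  1.1  8. ] gap 11.5
-0.18 0.015962787718123827 24.8667
```

Run:
```python
from rockit import *
f0=np.load("f0.npy");th,h=np.load("st.npy")
th,h=run(th,h,[.15,-.12,0],f0,hmax=.025,step=.09)
for hh in (.022,.026,.032,.045):
    manip.servo_line(*rock(0,hh,phi=PHI),vel=.03); print(hh,(SM.T@(meas(3)-f0)).round(1),manip.current_finger_gap())
manip.servo_line(*rock(0,.11,phi=PHI),vel=.12)
print(manip.current_clock(),manip.current_q().round(2) if hasattr(manip.current_q(),'round') else manip.current_q())
import cv2
cv2.imwrite("pics/out_s.png",viewer.get_image("scene")[:,:,::-1]);cv2.imwrite("pics/out_t.png",viewer.get_image("top")[:,:,::-1])
# yaw-neutral vertical waypoint feasibility
for s in(1,-1):
  for n,p in(("way",tool(SM[:,1]*[1,1,0]/np.linalg.norm(SM[:2,1]),np.array([0,0,-1.]),np.array([.48,.05,.40]),s)),("place",place(SP,.055,s)),("placehi",place(SP,.40,s))):
    q=manip.solve_ik(*p);print(s,n,None if q is None else np.round(q,2))
```

```text
th -0.09 h 16.39 f [-2.5  0.4 11.3] gap 12.1
th 0.00 h 17.22 f [-2.8 -0.2  8.7] gap 11.7
th 0.09 h 18.05 f [-1.6  0.   8.1] gap 11.6
th 0.15 h 18.73 f [-1.3 -1.   4.1] gap 12.0
th 0.06 h 19.42 f [-0.9 -0.7 -0.1] gap 11.5
th -0.03 h 19.89 f [-0.3 -1.4  0.5] gap 11.9
th -0.12 h 20.40 f [-0.7 -1.2  0.3] gap 11.3
th -0.03 h 20.89 f [-0.9 -0.8  0.6] gap 11.6
th 0.00 h 21.11 f [-0.1 -0.9  0.6] gap 11.6
0.022 [-0.4 -1.3  0.9] 0.011665629042726642
0.026 [-0.7 -1.6  0.6] 0.011898337842613483
0.032 [-0.5 -1.5  0.4] 0.011402383902703801
0.045 [-0.2 -1.5  0.8] 0.011888972702767696
29.7083 [-0.16 -0.03 -0.34  2.12  0.29  0.74  0.33]
1 way [ 0.05  0.05 -0.22  1.75  0.01  1.34 -2.27]
1 place [ 0.3   0.57  0.28  1.95 -0.25  0.66  2.57]
1 placehi [ 0.16  0.18  0.44  1.62 -0.08  1.36  2.43]
-1 way [-0.    0.05 -0.17  1.75  0.01  1.34  0.87]
-1 place [ 0.56  0.56 -0.04  1.94  0.04  0.65 -0.82]
-1 placehi [ 0.37  0.18  0.18  1.61 -0.03  1.36 -0.75]
```

```bash
cat >> h.py <<'E'
def splace(hgt):
    z=R.from_rotvec(TY*PHI).as_matrix()@np.array([0,0,1.]); return tool(TY,-z,np.array([SP[0],SP[1],hgt]),-1)
E
python3 - <<'E'
from rockit import *
w=tool(SM[:,1]*[1,1,0]/np.linalg.norm(SM[:2,1]),np.array([0,0,-1.]),np.array([.48,.05,.40]),-1)
manip.move_pose(*w); manip.move_pose(*splace(.40))
print(manip.current_clock(),manip.current_finger_gap())
manip.servo_line(*splace(.075),vel=.16)
print("q",np.round(manip.current_q(),2),manip.current_clock())
manip.servo_line(*splace(.060),vel=.05); manip.sleep(.15)
f0=meas(5)
for k in range(1,15):
    manip.servo_line(splace(.060-.001*k)[0],vel=.02); f=meas(2)-f0
    print(60-k,f.round(1))
    if f[2]>2: break
print(manip.current_clock(),manip.current_finger_gap())
import cv2
cv2.imwrite("pics/pl_s.png",viewer.get_image("scene")[:,:,::-1])
E
```

```text
31.8167 0.011618194169445024
q [ 0.47  0.49  0.15  2.02 -0.35  0.57 -0.42] 34.0
59 [ 0.2 -0.1  0.1]
58 [ 0.2 -0.7  0.3]
57 [ 0.1 -0.   0.2]
56 [0.1 0.2 0.3]
55 [0.4 0.3 0.1]
54 [ 0.1 -0.1 -0.2]
53 [-1.6  1.   7.3]
36.5083 0.01168872382588485
```

```bash
sed -i 's/(d+.041)/(d+.043)/' h.py
python3 - <<'E'
from rockit import *
import cv2
effector.open_jaws(); manip.sleep(.1)
p,q=splace(.052); z=R.from_quat(q).as_matrix()[:,2]
manip.servo_line(p-z*.09,vel=.12)
print(manip.current_clock())
manip.move_pose(*place(CAP,.14,-1))
f0=F(); manip.servo_line(*place(CAP,.066,-1),vel=.12)
manip.sleep(.1);f0=meas(4);manip.servo_line(*place(CAP,.046,-1),vel=.06);print("f",(meas(3)-f0).round(1))
cv2.imwrite("pics/cap_s.png",viewer.get_image("scene")[:,:,::-1]);cv2.imwrite("pics/cap_t.png",viewer.get_image("top")[:,:,::-1])
effector.close(f_grip=25)
print("gap",manip.current_finger_gap(),(meas(3)-f0).round(1),manip.current_clock(),np.round(manip.current_q(),2))
a=cv2.imread("pics/cap_s.png")[90:340,170:470]
cv2.imwrite("pics/v10.png",cv2.resize(a,(720,600),interpolation=cv2.INTER_CUBIC))
E
```

```text
38.8667
f [-0.2  0.  -0. ]
gap 0.013866151655791121 [ 0.  -0.5  0.2] 42.05 [ 0.27  0.64  0.2   1.83 -0.18  0.69 -0.74]
```

View pics/v10.png

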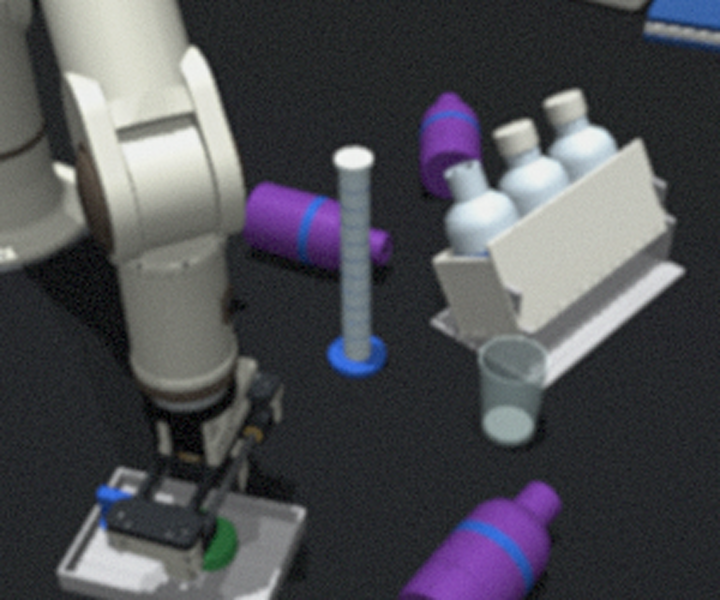

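The view shows the bottle open in its cell, the stopper in the tray at crop (110,500), and everything else standing. The cap is held.

Run:
```python
from rockit import *
p,_=place(CAP,.046,-1); p[2]+=.34
manip.servo_line(p,vel=.25)
print("gap",manip.current_finger_gap(),manip.current_clock())
manip.move_pose(*tool(R.from_rotvec([0,0,.8]).as_matrix()@TY,np.array([0,0,-1.]),np.array([.49,.03,.41]),-1))
print(manip.current_clock(),np.round(manip.current_q(),2))
for s in(1,-1):
  for ang in(np.pi/2-.6,np.pi/2,np.pi/2+.5,-.37):
    print(s,round(ang,2),[None if q is None else np.round(q,2) for q in(manip.solve_ik(*capo(d,ang,s)) for d in(.06,-.016))])
```

```text
gap 0.013951051381792924 43.5583
44.7167 [-0.12  0.06  0.01  1.72  0.    1.37 -0.63]
1 0.97 [array([-0.15,  0.03, -0.44,  2.2 ,  0.66,  0.64, -1.87]), array([-0.33,  0.18, -0.21,  2.21,  0.86,  0.51, -2.05])]
1 1.57 [array([-0.22,  0.02, -0.37,  2.2 ,  0.65,  0.64, -1.27]), array([-0.33,  0.18, -0.21,  2.21,  0.86,  0.51, -1.45])]
1 2.07 [array([-0.3 ,  0.02, -0.29,  2.2 ,  0.65,  0.64, -0.77]), array([-0.34,  0.18, -0.2 ,  2.21,  0.86,  0.51, -0.95])]
1 -0.37 [None, array([-1.63,  0.52,  1.38,  2.24, -0.62,  0.39, -2.02])]
-1 0.97 [array([-0.3 ,  0.02, -0.29,  2.2 ,  0.65,  0.64,  1.27]), array([-0.27,  0.19, -0.27,  2.2 ,  0.88,  0.52,  1.08])]
-1 1.57 [array([ 0.67,  0.13, -1.31,  2.18,  0.81,  0.71,  1.76]), array([ 0.57,  0.48, -1.29,  2.18,  1.27,  0.87,  1.42])]
-1 2.07 [array([ 0.67,  0.13, -1.31,  2.18,  0.81,  0.71,  2.26]), array([ 0.57,  0.48, -1.29,  2.18,  1.27,  0.87,  1.92])]
-1 -0.37 [array([-0.35,  0.02, -0.24,  2.2 ,  0.65,  0.64, -0.07]), array([-0.36,  0.18, -0.17,  2.21,  0.85,  0.5 , -0.24])]
```

Run:
```python
from rockit import *
import fit
from fit import *
manip.move_pose(*capo(.03,np.pi/2,1))
im=viewer.get_image("scene");cv2.imwrite("pics/over.png",im[:,:,::-1])
fit.I["scene"]=im[:,:,::-1].astype(float)
tp=np.array(manip.current_tool_pos());m=R.from_quat(manip.current_tcp_rot()).as_matrix()
O=tp-m[:,2]*(G+.043); print("cap rel rim",(A.T@(O-RIM)).round(4),manip.current_clock(),manip.current_finger_gap())
c=proj("scene",O+AX*.01)[0].astype(int);w=(c[0]-18,c[1]-18,c[0]+18,c[1]+18)
Mm=soft("scene",w,1,0)
def cost(q): return np.sum((sil("scene",[cyl(.024,0,.02)@A.T+O+A@[q[0],q[1],0]],w)-Mm)**2)
print("cost0",cost([0,0]),Mm.sum())
r=minimize(cost,[0,0],method="Nelder-Mead",options=dict(initial_simplex=[[0,0],[.004,0],[0,.004]]));print("lateral fit A-xy",r.x,r.fun)
```

```text
cap rel rim [-0.0028  0.0014  0.116 ] 45.6167 0.014267470214701034
cost0 191.02479893944547 0.6864916809971933
lateral fit A-xy [ 0.37785938 -0.4359375 ] 0.08613464513277486
```

```bash
cat > capfit.py <<'E'
from rockit import *
import fit
from fit import *
def go():
    im=viewer.get_image("scene");cv2.imwrite("pics/over.png",im[:,:,::-1])
    fit.I["scene"]=im[:,:,::-1].astype(float)
    tp=np.array(manip.current_tool_pos());m=R.from_quat(manip.current_tcp_rot()).as_matrix()
    O=tp-m[:,2]*(G-.043); print("cap rel rim",(A.T@(O-RIM)).round(4),"axis err",(A.T@m[:,2]).round(3),manip.current_clock(),manip.current_finger_gap())
    c=proj("scene",O+AX*.01)[0].astype(int);w=(c[0]-18,c[1]-18,c[0]+18,c[1]+18)
    Mm=soft("scene",w,1,0)
    def cost(q): return np.sum((sil("scene",[cyl(.024,0,.02)@A.T+O+A@[q[0],q[1],0]],w)-Mm)**2)
    r=minimize(cost,[0,0],method="Nelder-Mead",options=dict(initial_simplex=[[0,0],[.004,0],[0,.004]]))
    print("cost0",cost([0,0]),Mm.sum(),"lateral fit A-xy",r.x,r.fun)
if __name__=="__main__": go()
E
python3 capfit.py
```

```text
cap rel rim [-0.0031  0.0013  0.0301] axis err [-0.002  0.002 -1.   ] 45.6667 0.014509418394687907
cost0 60.603076414436515 167.87861789538076 lateral fit A-xy [ 0.00967133 -0.00849634] 55.19692254783694
```

```bash
cat > ins.py <<'E'
from rockit import *
def rel():
    tp=np.array(manip.current_tool_pos());m=R.from_quat(manip.current_tcp_rot()).as_matrix()
    return A.T@(tp-m[:,2]*(G-.043)-RIM)
def go(d,off=(0,0),vel=.04):
    p,q=capo(d,np.pi/2,1); manip.servo_line(p+A[:,0]*off[0]+A[:,1]*off[1],q,vel=vel)
E
python3 - <<'E'
from ins import *
manip.sleep(.3);print(rel().round(4),manip.current_clock())
go(.008);manip.sleep(.1);f0=meas(4);np.save("f0c.npy",f0);print(rel().round(4))
for k in range(1,25):
    d=.008-.001*k; go(d,vel=.03); f=A.T@(F()-f0)
    print(f"{d*1e3:.0f} {f.round(1)}",end="; ")
    if f[2]>5: break
print(rel().round(4),manip.current_finger_gap(),manip.current_clock())
E
```

```text
[-0.0008  0.0003  0.0301] 45.9667
[-0.0001 -0.0002  0.0082]
7 [-0.1 -0.3 -1.2]; 6 [ 0.5 -0.5  0.1]; 5 [-0.1  0.6 -0.7]; 4 [ 0.3  0.2 -0.3]; 3 [ 0.3  0.  -0.5]; 2 [ 0.9 -0.1 -1. ]; 1 [ 0.6 -0.4 -0.9]; 0 [ 0.2  0.9 -0.6]; -1 [ 0.2  0.2 -0.9]; -2 [0.6 0.1 0. ]; -3 [ 0.8 -0.5 -0.4]; -4 [-0.3 -0.5  0.3]; -5 [ 0.4 -0.5  0.5]; -6 [ 0.5 -0.  -0.9]; -7 [0.3 0.5 0.5]; -8 [-0.3 -0.3  0.1]; -9 [ 0.5  0.1 -0.5]; -10 [ 0.   0.4 -0.2]; -11 [ 0.4 -0.5 -0.7]; -12 [ 0.1 -0.1 -0.2]; -13 [ 0.4  0.  -0.1]; -14 [-0.   0.4 -1.2]; -15 [ 0.5  0.1 -0. ]; -16 [-0.3  0.4 -1. ]; [ 0.      0.     -0.0161] 0.014229431724261702 52.8
```

Run:
```python
from ins import *
f0=np.load("f0c.npy")
for k in range(1,8):
    d=-.016-.001*k; go(d,vel=.03); f=A.T@(F()-f0)
    print(f"{d*1e3:.0f} {f.round(1)}",end="; ")
    if f[2]>4: break
print(rel().round(4),manip.current_clock())
import cv2
cv2.imwrite("pics/on.png",viewer.get_image("scene")[:,:,::-1])
```

```text
-17 [0.7 0.8 1.2]; -18 [ 3.2  3.6 15.9]; [-0.0002 -0.0003 -0.017 ] 53.3
```

The cap seated firmly at 17 mm below my rim estimate (16 expected). I'll release, retreat and verify by fit.

Run:
```python
from ins import *
import fit
from fit import *
effector.open_jaws(); manip.sleep(.1)
go(.075,vel=.12); print(manip.current_clock())
im=viewer.get_image("scene");cv2.imwrite("pics/fin.png",im[:,:,::-1]);t=viewer.get_image("top");cv2.imwrite("pics/fin_t.png",t[:,:,::-1])
fit.I["scene"]=im[:,:,::-1].astype(float)
O=RIM-AX*.016;c=proj("scene",O+AX*.02)[0].astype(int);w=(c[0]-18,c[1]-20,c[0]+18,c[1]+16);M=soft("scene",w,1,0)
def cost(q):
    A2=R.from_rotvec(A[:,1]*q[2]+A[:,0]*q[3]).as_matrix()@A
    return np.sum((sil("scene",[v@A2.T+O+A[:,1]*q[0]+AX*q[1] for v in(cyl(.024,0,.02),cyl(.0075,.02,.048))],w)-M)**2)
r=minimize(cost,np.zeros(4),method="Nelder-Mead",options=dict(initial_simplex=np.vstack([np.zeros(4)]+list(np.diag([.003,.003,.1,.1])))))
print("cost0",cost(np.zeros(4)),"fit y,z,tilts",r.x.round(4),r.fun,"area",M.sum())
# blue in tray, spare caps / body unchanged
s0=cv2.imread("pics/scene0.png").astype(float);W=(190,280,305,360);b=soft("scene",W,0,0);ys,xs=np.nonzero(b>.5);print("stopper px",len(xs),xs.mean()+W[0],ys.mean()+W[1],"expected",proj("scene",SP+[0,0,.045]))
for n,(x0,y0,x1,y1) in dict(spares=(375,125,460,240),bottle=(355,170,385,200),measure=(300,145,335,250),beaker=(365,228,402,278)).items():
    a=s0[y0:y1,x0:x1].mean(2).astype(np.float32);d=im[y0:y1,x0:x1].astype(np.float32).mean(2);print(n,np.abs(a-d).mean().round(2),cv2.phaseCorrelate(a,d))
```

```text
55.6667
cost0 36.97798566770409 fit y,z,tilts [-0.0031 -0.0021  0.0957  0.057 ] 17.1651569169134 area 237.0180715992894
stopper px 284 218.02464788732394 303.6267605633803 expected [[218.41216791 300.74482366]]
spares 2.87 ((-0.010212893404421663, -0.027576247416469357), 1.0383567389735469)
bottle 3.81 ((-0.07791910891172371, 0.046929812416122374), 0.9013982009887695)
measure 4.09 ((0.018209492047308373, 0.019429156181999474), 1.0791351240848808)
beaker 2.9 ((0.001164419222412505, 0.1024908170918053), 1.033184312105179)
```

The cap is on the neck, the stopper is in the tray, and nothing else has moved (all shifts under 0.11 px). Handing in.

```bash
python3 -c "
from bench import manip
print(manip.hand_in(), manip.current_clock())"
```

```text
the job is handed in; nothing more can be done
the job is handed in; nothing more can be done
```

I handed the job in at about 56 s on the robot clock (limit 72 s), but no verdict came back: the stopper was rocked out and set standing in the tray, the green cap is on the open neck (pressed home with about 16 N), and the bottle, spares, cylinder and beaker had not moved in the last pictures; the one weak spot is the cap's squareness, where the image fit read about 6 degrees off against a limit of 7, though that fit is loose.

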